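Lever the snapped-down cover off the curing jig

ROBOT

A 7-joint arm with a two-finger parallel gripper is mounted at the origin on a cart in front of the work surface, level with it; the furniture and walls round the work are solid. World frame = base frame: x ahead of the robot, y to its left, z up, the work surface at z = 0. Lengths are in m, angles in rad, forces in N, time in s.
With the tool pointing down it reaches from about 0.4 to 0.85 m from the base axis. Payload 4.4 kg.
Tool frame: the origin (TCP) lies where the fingers leave the gripper's body, on its centre line; the fingertips stand 97 mm ahead of it and the grasp point (between the pads) lies 78 mm ahead of it (robot.grasp_offset is the distance from the TCP to the grasp point, in m); z points along the fingers, y is the direction in which the jaws open and shut (so a half turn about z gives the same grasp; the last joint's range is limited). The gripper opens to 94 mm and grips with 3 to 60 N. Pads are 16 mm wide; open, the fingers measure 119 mm over their backs; the gripper's body (75 mm by 177 mm) begins 78 mm behind the grasp point.
Start: joints at [1.274, 0.628, 0.038, 1.517, -0.027, 0.996, -0.02], TCP at [0.149, -0.633, 0.303] pointing down, gripper open.
Joint ranges: [-3.06, 3.06], [-0.37, 2.12], [-1.25, 1.32], [0.18, 2.47], [-1.1, 4.24], [0.23, 1.98], [-2.94, 2.94]. Speed limits (rad/s): [2.57, 2.57, 3.14, 3.14, 3.14, 3.14, 3.14].

INTERFACE

Orientations are given as [roll, pitch, yaw] about the fixed x, y, z axes, in that order (R = Rz(yaw) Ry(pitch) Rx(roll)).
In Python, from station import robot gives the robot as it stands. The module is installed in compiled form; this text tells all that it offers.
- The arm moves only by the tool jog_arm, never from a script. Its argument "deltas" is a list of rows, each a list of 4 numbers: the shift along the tool's x, y, z in cm, then the turn about the tool's z in degrees. In form: [[dx, dy, dz, roll], ...]. A call has exactly 10 rows; each row shifts and turns the commanded pose from where the row before left it, along the tool's axes as they then stand; what a row does not reach is not made up. A row lasts 1/12 s, in which the tool goes at most 41.7 mm and 7.16 degrees, less where a joint would pass 70% of its speed; a pose out of reach is approached as far as the arm can. A call with a gripper value outside its range is refused whole. "gripper" is the finger opening in cm, from 0 to 9.4, set as the call begins (left out, the last holds). The fingers move at their own pace and stop on an object; "force" is the grip in N (left out, the last holds). Time passes only in rows, so rows that do not move let the fingers close, or fill a call up. It gives the time, the measured TCP pose, the force and the opening at its end, in the units of the state.
- robot.get_state(): the state, without advancing time (a new reading comes with each control period).
- robot.snapshot(name): name is "scene" or "top"; returns a dict with "img" (480x640x3 uint8, red, green, blue), "range_z" (480x640 float32, m along the optical axis (not along the pixel's ray), 0 where there is no reading), "fx", "fy", "cx", "cy" (pixels), "k1" (the pictures are not rectified: a ray, as slopes to the right and down, at radius r is drawn at 1 + k1 r^2 times it, then the intrinsics apply), "T" (4x4, takes a point from camera to world coordinates). Camera axes: x right, y up, looking along -z (the intrinsics and any distortion apply to the point x, -y, -z); pixel columns grow to the right and rows downward; lengths in m; the calibration is good to about 2 mm. A picture is of the moment at which its call begins.
- robot.job_done(): hands the job in, once; it reports no verdict.
The state is a dict: "time": time; "joint_pos": joint angles; "joint_vel": joint speeds; "joint_efforts": joint torques, N m; "tool_pos": TCP position; "ee_rot": TCP orientation; "wrist_force": force on the tool from outside, world axes, zero at the start; "wrist_torque": the same for the moment, N m; "grip_width": opening from 0.0 (shut) to 1.0 (fully open).
Only numpy, scipy, OpenCV 4.12 (cv2) and the standard library are available. Lean on these libraries where they do the work, as an engineer would, in place of code of your own. Each camera call takes 0.05 s, during which the arm holds its last target. There are 200 camera calls.

TASK

The steel cover of the lens curing jig is snapped down too tight to pull off. Put the pry bar's blade into the slot under the cover's front edge, lever down over the jig's front lip until the cover springs up out of its catch, and lay the bar back on the bench mat. Then lift the loosened cover off by its knob and set it down level on the mat, knob up, clear of the jig, leaving the stamp, swab jar and loupe where they stand.

Things in the scene. Friction and masses are not known exactly. Their poses are not given: they have to be found in the camera images.
- jig: Curing jig, fixed to the bench: dark steel foot 192 x 148 x 12 mm (x from -92 to 100), aluminium body 92 mm wide (x from -64 to 76) on it. Origin: on the mat under the body, on its mid line; +x points away from its front (the slot side), z up. Its flat top, the nest face at z = 93 mm, carries the cover; a black lens barrel sits flush in it under the cover
- jig_lip (a point): middle of the front upper edge of the jig's lip, the fulcrum, at (-64, 0, 84) mm in the jig's frame. The lip is a level shelf at z = 84 mm, x from -64 to -50, as wide as the body, open above and in front
- jig_slot (a point): middle of the pry slot's mouth on its floor, under the cover's front edge, at (-50, 0, 84) mm in the jig's frame. The slot runs on from the lip, level, to its blind end at x = -14; 44 mm wide (y = -22 to 22), 9 mm high from its floor (84) to the cover's underside (93)
- jig_catch (a point): the hidden catch, at (1, 0, 83) mm in the jig's frame, in a pocket under the cover: two sprung steel rollers, 16 mm in diameter, one either side, close over the head of the stud that stands down from the cover's underside
- jig_dowel (a point): foot of the left dowel on the nest face, at (56, 37, 93) mm in the jig's frame; the right one mirrors it in y. 10 mm in diameter, 12.5 mm high, standing in a hole of the cover with 1.5 mm play all round. With the side skirts the cover must rise straight about 25 mm to come clear of the jig
- cover: Loose steel cover, 126 (x) x 103 (y) x 32 mm, 0.45 kg: a plate 10 mm thick, open front and rear, with 4 mm side skirts that reach 22 mm below it and carry it when it lies on the mat; black knob in the middle. Origin: centre, level with the skirts' lower edges; z up, x as the jig's while seated (at (13, 0, 71) mm in the jig's frame). Pulled straight up it resists with about 40 N
- cover_front (a point): middle of the plate's lower front edge, (-63, 0, 22) mm from the cover's origin, 93 mm above the mat when seated. Levered up there it tips about its rear edge; up to about 13 mm of lift the catch pulls it back down, beyond that the rollers snap in under the stud and prop it, front edge about 20 mm up (tilt 0.16 rad), and the cover lifts off freely
- cover_knob (a point): middle of the round knob's grip part, 52 mm above the cover's origin; 40 mm in diameter, its sides upright from 43 to 61 mm, top at 64 mm above the origin
- pry_bar: Flat straight pry bar on the mat, 200 mm long, 0.25 kg. Origin: mid length, underside of the handle; +x to the blade's tip. Black handle 95 x 22 x 16 mm, x from -100 to -5; dark steel shank 12 mm wide to x = 50, then a flat blade 20 mm wide; both 5 mm thick (3.5 at the tip), mid plane at z = 8 mm. Both faces alike; balances near x = -25
- bar_tip (a point): middle of the blade's tip, (100, 0, 8) mm in the bar's frame
- bar_grip (a point): a good place to grip the handle across its 22 mm width, (-45, 0, 8) mm in the bar's frame
- stamp: bystander: hand stamp with wooden knob, 26 x 44 x 62 mm, standing right of the jig; origin centre of its underside
- swabs: bystander: clear jar of swabs, 58 mm in diameter, 84 mm high, on the left; origin centre of its underside. The mat between it and the jig, x from 0.37 to 0.51 m and y from 0.27 to 0.41 m, is always clear, as is the mat in front of the jig
- eye_loupe: bystander: black loupe, 36 mm in diameter and high, on the right beyond the bar; origin centre of its underside
Things that resemble listed ones, but are neither listed nor needed, are in the scene too. There is more than one size of the pry_bar; the job needs the larger.

How it is judged:
By the outcome, as a careful person would: the job done as asked, in the order asked, and still so for the second after the job is handed in, with the robot touching nothing.
It also fails if it takes over 64 s, if anything falls off the work surface, if the arm or the gripper's body presses on something with over 40 N, if the wrist force passes 120 N, or if a joint passes its speed limit or range.

## Working session

There is one attempt and no reset: what is moved stays moved. The work goes in short steps, Python scripts to look and compute and a tool call to move; the robot and the scene stay as the last step left them, time stands still between calls to the robot, and variables do not carry over. Pictures are saved under pics/ and viewed, about 8 in all and at most 12, crops included, and the job is handed in when it is done.

Besides the shell and the picture viewer there is one more tool, called by a JSON object that holds its "fn" and its "kwargs", one argument or row to a line. jog_arm: Moves the arm, as the interface text tells. Its arguments: {"type":"object","properties":{"deltas":{"type":"array"},"gripper":{"type":"number"},"force":{"type":"number"}},"required":["deltas"]}

```bash
mkdir -p pics; cat > h.py <<'E'
import numpy as np, cv2
from station import robot
def snap(n):
    s=robot.snapshot(n); np.savez('last_%s.npz'%n,**s); return s
def load(n): return dict(np.load('last_%s.npz'%n))
def cloud(s):
    # world point per pixel (480x640x3)
    v,u=np.mgrid[0:480,0:640].astype(float)
    K=np.array([[s['fx'],0,s['cx']],[0,s['fy'],s['cy']],[0,0,1]],float)
    p=cv2.undistortPoints(np.stack([u.ravel(),v.ravel()],1)[:,None],K,np.array([float(s['k1']),0,0,0])).reshape(480,640,2)
    z=s['range_z']; P=np.stack([p[...,0]*z,-p[...,1]*z,-z],-1)
    return P@s['T'][:3,:3].T+s['T'][:3,3]
def ray(s,u,v,h):
    K=np.array([[s['fx'],0,s['cx']],[0,s['fy'],s['cy']],[0,0,1]],float)
    p=cv2.undistortPoints(np.array([[[u,v]]],float),K,np.array([float(s['k1']),0,0,0])).ravel()
    d=s['T'][:3,:3]@np.array([p[0],-p[1],-1]); o=s['T'][:3,3]
    return o+d*(h-o[2])/d[2]
def proj(s,P):
    c=(np.linalg.inv(s['T'])@np.r_[P,1])[:3]; a=np.array([c[0],-c[1]])/-c[2]; a=a*(1+s['k1']*(a@a))
    return s['fx']*a[0]+s['cx'],s['fy']*a[1]+s['cy']
E
python3 - <<'E'
from h import *
for n in('top','scene'):
    s=snap(n); cv2.imwrite(f'pics/{n}0.png',s['img'][...,::-1]); print(s['T'].round(3),s['fx'],s['k1'])
print(robot.get_state())
E
```

```text
[[-2.000e-03  9.880e-01 -1.530e-01  3.430e-01]
 [-1.000e+00 -2.000e-03  1.000e-03  5.200e-02]
 [ 1.000e-03  1.530e-01  9.880e-01  1.522e+00]
 [ 0.000e+00  0.000e+00  0.000e+00  1.000e+00]] 571.203534080611 0.006667810607348589
[[ 0.84   0.231 -0.491 -0.008]
 [-0.542  0.329 -0.773 -0.86 ]
 [-0.017  0.916  0.401  0.586]
 [ 0.     0.     0.     1.   ]] 500.3985370504938 -0.066173611240125
{'time': 0.1, 'joint_pos': array([ 1.27423103,  0.62923657,  0.03845874,  1.51823953, -0.02702014,
        0.99631273, -0.02001935]), 'joint_vel': array([-0.00042421, -0.00226219, -0.00053487, -0.00302745,  0.00028973,
        0.0005421 ,  0.00129579]), 'joint_efforts': array([ 2.66942137e-03, -5.50782824e+01,  1.14739705e+00, -1.87115711e+01,
       -5.21100441e-02,  1.91320642e-02,  1.75677269e-05]), 'tool_pos': array([ 0.1486007 , -0.63234676,  0.30186636]), 'ee_rot': array([-3.13991461e+00,  6.77711844e-06,  2.30724324e-01]), 'wrist_force': array([-0.26017335,  0.22743107,  0.06165125]), 'wrist_torque': array([ 0.0652582 , -0.00652699, -0.0176095 ]), 'grip_width': 0.9994770276499141}
```

View pics/top0.png

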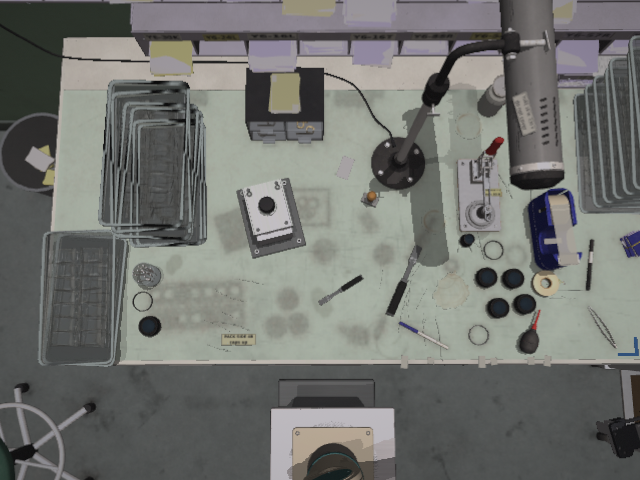

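View pics/scene0.png

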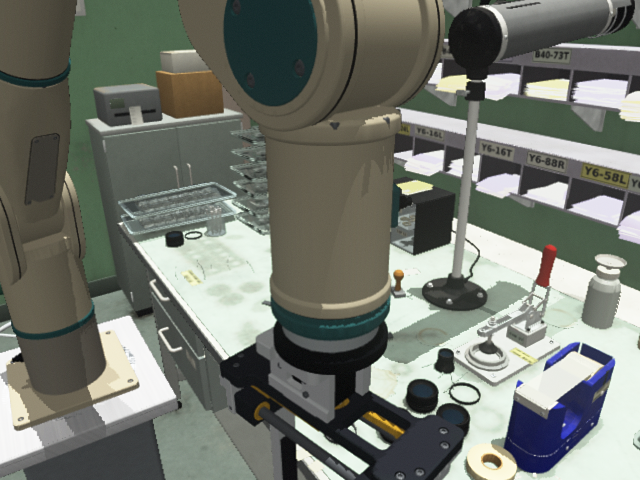

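The top view shows the jig and cover at about (270,215), with the slot edge toward the robot. The large bar runs from about (390,312) to (418,248) with its blade at the far end, and the small lookalike bar is at (340,290). The stamp is at (370,198), the swab jar at (147,275), and the loupe probably at (466,240). The scene view is mostly blocked by the arm.

```bash
python3 - <<'E'
from h import *
s=load('top'); C=cloud(s); z=C[...,2]
im=s['img'][...,::-1]
a=cv2.resize(im[165:265,225:325],None,fx=4,fy=4,interpolation=cv2.INTER_CUBIC)
b=cv2.resize(im[235:335,370:470],None,fx=4,fy=4,interpolation=cv2.INTER_CUBIC)
cv2.imwrite('pics/crop1.png',np.hstack([a,b]))
# cover top plate ~z=.103
roi=np.zeros(z.shape,bool); roi[165:265,225:325]=1
for lo,hi in((.096,.110),(.125,.145),(.005,.02)):
    m=roi&(z>lo)&(z<hi); P=C[m]; r=cv2.minAreaRect(P[:,:2].astype(np.float32)*1000)
    print(lo,m.sum(),np.median(P[:,2]).round(4),r,P[:,:2].mean(0))
roi[:]=0; roi[240:320,375:430]=1
m=roi&(z>.003)&(z<.03);P=C[m];print(m.sum(),np.percentile(P[:,2],[5,50,95]),cv2.minAreaRect(P[:,:2].astype(np.float32)*1000))
print('mat',np.median(z[330:350,340:380]), ray(s,370,198,.06),ray(s,466,240,.036),ray(s,147,275,.08))
E
```

```text
0.096 1696 0.103 ((656.6585083007812, 165.98611450195312), (127.33821105957031, 102.80299377441406), 13.949772834777832) [0.65490562 0.16537578]
0.125 209 0.1344 ((654.940673828125, 165.81610107421875), (38.89186477661133, 40.34724426269531), 2.1563022136688232) [0.65544987 0.16500345]
0.005 2512 0.0092 ((657.87451171875, 153.7755584716797), (270.6869201660156, 274.0360107421875), 89.8948745727539) [0.6385957  0.15327222]
1858 [0.00326171 0.00587345 0.01758189] ((480.29571533203125, -188.44976806640625), (145.5808563232422, 212.520751953125), 89.00777435302734)
mat 0.0018711595135606496 [ 0.68863714 -0.10088006  0.06      ] [ 0.58041966 -0.35419174  0.036     ] [0.4854529  0.46907228 0.08      ]
```

View pics/crop1.png

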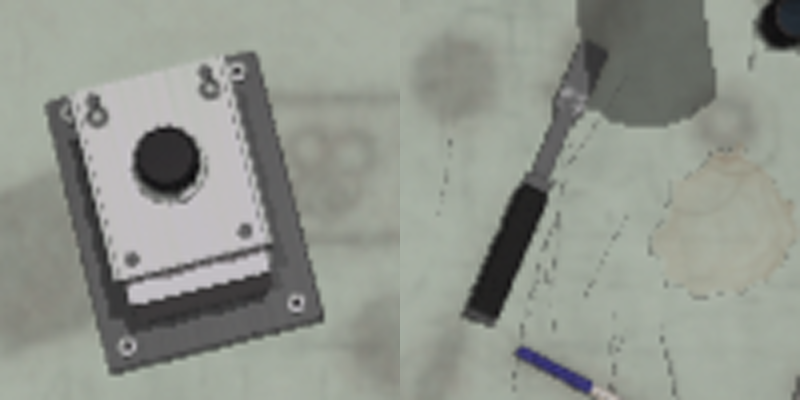

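```bash
python3 - <<'E'
from h import *
s=load('top')
f=lambda x,y,ox,oy,h:ray(s,ox+x/4-.4,oy+y/4-.4,h)
tip=f(597,45,-30+0+300,235,.010) if 0 else f(597-400,45,370,235,.010)
end=f(482-400,318,370,235,.016); mid=f(537-400,187,370,235,.016)
print(tip,end,mid)
d=tip-end; print(np.hypot(*d[:2]),np.degrees(np.arctan2(d[1],d[0])))
d=mid-end; print(np.hypot(*d[:2]),np.degrees(np.arctan2(d[1],d[0])))
C=cloud(s);z=C[...,2]
for p in((395,300),(392,308),(400,288)): print(p,C[p[1],p[0]])
# jig foot: corners in crop
for q in((255,52),(45,100),(112,372),(322,320)): print(f(*q,225,165,.012)[:2].round(4))
y=np.radians(13.95);R=np.array([[np.cos(y),-np.sin(y)],[np.sin(y),np.cos(y)]])
for q in((100,-74),(100,74),(-92,74),(-92,-74)): print(R@np.array(q)/1000+[.6432,.1626])
E
```

```text
[ 0.56900473 -0.23449852  0.01      ] [ 0.38767381 -0.15255279  0.016     ] [ 0.47342552 -0.19084516  0.016     ]
0.19898744193113985 -24.318810779589516
0.09391304568104596 -24.063118851996332
(395, 300) [ 0.42439314 -0.16622711  0.01635932]
(392, 308) [ 0.40332172 -0.1571698   0.02126218]
(400, 288) [ 0.45584785 -0.18012911  0.01664362]
[0.7574 0.1154]
[0.7241 0.2577]
[0.538  0.2097]
[0.5727 0.0699]
[0.7580902  0.11489003]
[0.72241109 0.25852499]
[0.53607385 0.21223857]
[0.57175296 0.06860362]
```

{"fn": "jog_arm", "kwargs": {
  "deltas": [
    [0, 0, 0, 6.25],
    [0, 0, 0, 6.25],
    [0, 0, 0, 6.25],
    [0, 0, 0, 6.25],
    [0, 0, 0, 6.25],
    [0, 0, 0, 6.25],
    [0.5, -2, 0, 0],
    [0.6, -4, 0, 0],
    [0.6, -4, 0, 0],
    [0.6, -4, 0, 0]
  ],
  "gripper": 5,
  "force": 40
}}

```text
time: 0.93
tool_pos: [0.2276, -0.513, 0.3021]
ee_rot: [-3.141, 0.001, -0.425]
wrist_force: [0.3, -0.4, 0.3]
grip_width: 0.533
```

{"fn": "jog_arm", "kwargs": {
  "deltas": [
    [0.6, -4, 0, 0],
    [0.6, -4, 0, 0],
    [0.6, -4, 0, 0],
    [0.6, -4, 0, 0],
    [0.6, -4, 0, 0],
    [0.6, -4, 0, 0],
    [0.6, -4, 2, 0],
    [0.6, -4, 3, 0],
    [0.6, -4, 3, 0],
    [0.3, -2, 2, 0]
  ]
}}

```text
time: 1.77
tool_pos: [0.4276, -0.2022, 0.2132]
ee_rot: [-3.14, 0.001, -0.42]
wrist_force: [0.5, -0.4, 0.6]
grip_width: 0.533
```

```bash
cat > go.py <<'E'
import sys
from h import *
def rel(x,y,z,yawdeg):
    st=robot.get_state(); p=st['tool_pos']; w=np.degrees(st['ee_rot'][2]); q=np.radians(yawdeg)
    d=np.array([x,y,z])-p; c,s=np.cos(q),np.sin(q)
    print('now',p.round(4),round(w,2),'F',st['wrist_force'].round(1),'T',st['wrist_torque'].round(2),'rp',st['ee_rot'][:2].round(4))
    print('roll',round(w-yawdeg,2),'dxyz cm',round(100*(c*d[0]+s*d[1]),2),round(100*(s*d[0]-c*d[1]),2),round(-100*d[2],2))
if __name__=='__main__': rel(*map(float,sys.argv[1:5]))
E
python3 go.py .4423 -.1773 .100 -24.3
```

```text
now [ 0.4276 -0.2022  0.2132] -24.04 F [ 0.5 -0.4  0.6] T [ 0.04 -0.04 -0.02] rp [-3.14e+00  7.00e-04]
roll 0.26 dxyz cm 0.31 -2.88 11.32
```

{"fn": "jog_arm", "kwargs": {
  "deltas": [
    [0.05, -0.8, 1, 0.25],
    [0, -0.8, 2.5, 0],
    [0, 0, 2.7, 0],
    [0, 0, 2, 0],
    [0, 0, 1.2, 0],
    [0, 0, 0.8, 0],
    [0, 0, 0, 0],
    [0, 0, 0, 0],
    [0, 0, 0, 0],
    [0, 0, 0, 0]
  ]
}}

```text
time: 2.6
tool_pos: [0.4324, -0.1911, 0.1134]
ee_rot: [-3.141, 0.002, -0.428]
wrist_force: [-2.5, 1.3, 10.9]
grip_width: 0.532
```

```bash
python3 go.py .4423 -.1773 .100 -24.3; python3 -c "
from h import *
s=snap('scene'); cv2.imwrite('pics/sc1.png',s['img'][...,::-1])"
```

```text
now [ 0.4324 -0.1911  0.1134] -24.51 F [-2.5  1.3 10.9] T [0.66 0.64 0.06] rp [-3.141e+00  1.900e-03]
roll -0.21 dxyz cm 0.34 -1.66 1.34
```

View pics/sc1.png

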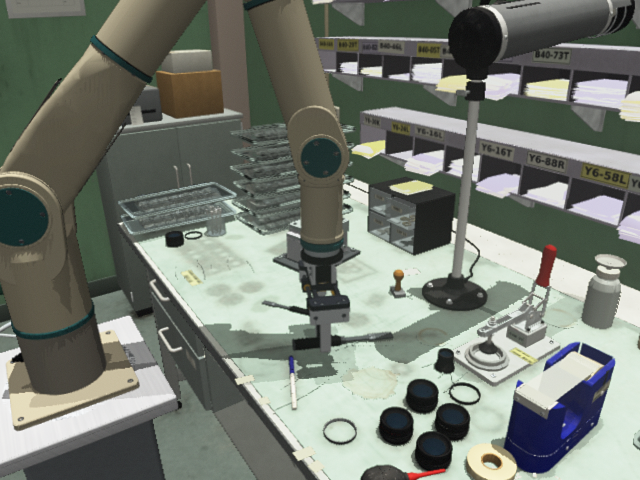

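The finger is resting on the handle top about 1.7 cm off, because the rows lagged. I'll raise it, shift and come down again.

{"fn": "jog_arm", "kwargs": {
  "deltas": [
    [0, 0, -1.5, 0],
    [0, 0, -1.5, 0],
    [0.35, -1, 0, 0],
    [0, -0.7, 0, 0],
    [0, 0, 0, 0],
    [0, 0, 0, 0],
    [0, 0, 0, 0],
    [0, 0, 0, 0],
    [0, 0, 0, 0],
    [0, 0, 0, 0]
  ]
}}

```text
time: 3.48
tool_pos: [0.4433, -0.1778, 0.1423]
ee_rot: [3.141, 0.0, -0.429]
wrist_force: [0.5, 0.7, 0.1]
grip_width: 0.531
```

```bash
python3 go.py .4423 -.1773 .100 -24.3; python3 - <<'E'
from h import *
s=snap('top'); im=s['img'][...,::-1]
b=cv2.resize(im[235:335,370:470],None,fx=5,fy=5,interpolation=cv2.INTER_CUBIC)
cv2.imwrite('pics/t2.png',b)
E
```

```text
now [ 0.4433 -0.1778  0.1423] -24.56 F [0.5 0.7 0.1] T [ 0.07 -0.   -0.  ] rp [3.1414e+00 5.0000e-04]
roll -0.26 dxyz cm -0.11 -0.01 4.23
```

View pics/t2.png

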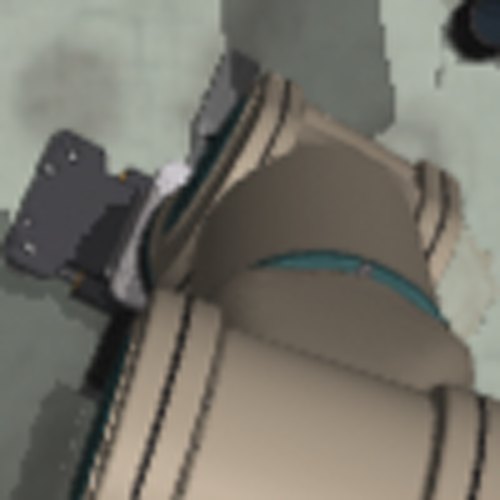

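The blade is still showing at about (417,247), so the bar hasn't moved. The gripper is over the handle; descending.

{"fn": "jog_arm", "kwargs": {
  "deltas": [
    [-0.1, 0, 1, -0.2],
    [0, 0, 1.2, 0],
    [0, 0, 1, 0],
    [0, 0, 0.6, 0],
    [0, 0, 0.4, 0],
    [0, 0, 0, 0],
    [0, 0, 0, 0],
    [0, 0, 0, 0],
    [0, 0, 0, 0],
    [0, 0, 0, 0]
  ]
}}

```text
time: 4.37
tool_pos: [0.4428, -0.1773, 0.101]
ee_rot: [-3.142, -0.001, -0.425]
wrist_force: [-0.1, 0.1, -0.4]
grip_width: 0.533
```

{"fn": "jog_arm", "kwargs": {
  "deltas": [
    [0, 0, 0, 0],
    [0, 0, 0, 0],
    [0, 0, 0, 0],
    [0, 0, 0, 0],
    [0, 0, 0, 0],
    [0, 0, 0, 0],
    [0, 0, 0, 0],
    [0, 0, 0, 0],
    [0, 0, 0, 0],
    [0, 0, 0, 0]
  ],
  "gripper": 0,
  "force": 40
}}

```text
time: 5.2
tool_pos: [0.4426, -0.1771, 0.1006]
ee_rot: [-3.141, -0.0, -0.425]
wrist_force: [-0.3, 0.2, 0.3]
grip_width: 0.228
```

{"fn": "jog_arm", "kwargs": {
  "deltas": [
    [0, 0, -1, 0],
    [0, 0, -2, 0],
    [0, 0, -2.5, 0],
    [0, 0, -2.5, -4],
    [0, 0, -2.5, -6.5],
    [0, 0, -0.5, -7],
    [0, 0, 0, -7],
    [0, 0, 0, -7],
    [0, 0, 0, -6.5],
    [0, 0, 0, 0]
  ]
}}

```text
time: 6.03
tool_pos: [0.442, -0.1772, 0.211]
ee_rot: [-3.141, 0.0, 0.241]
wrist_force: [0.0, -0.5, -3.2]
grip_width: 0.232
```

```bash
python3 go.py .4297 .1096 .20 13.95
```

```text
now [ 0.442  -0.1772  0.211 ] 13.82 F [ 0.  -0.5 -3.2] T [0.04 0.03 0.  ] rp [-3.1412e+00  5.0000e-04]
roll -0.13 dxyz cm 5.72 -28.13 1.1
```

{"fn": "jog_arm", "kwargs": {
  "deltas": [
    [0.3, -1.5, 0, 0],
    [0.7, -3.2, 0, 0],
    [0.7, -3.5, 0, 0],
    [0.7, -3.5, 0, 0],
    [0.7, -3.5, 0, 0],
    [0.7, -3.5, 0, 0],
    [0.7, -3.5, 0, 0],
    [0.7, -3.5, 0, 0],
    [0.5, -2.4, 0, 0],
    [0, 0, 0, 0]
  ]
}}

```text
time: 6.87
tool_pos: [0.4311, 0.1154, 0.2107]
ee_rot: [-3.139, -0.001, 0.244]
wrist_force: [0.3, -0.0, -3.2]
grip_width: 0.229
```

{"fn": "jog_arm", "kwargs": {
  "deltas": [
    [0, 0, 0, 0],
    [0, 0, 0, 0],
    [0, 0, 0, 0],
    [0, 0, 0, 0],
    [0, 0, 0, 0],
    [0, 0, 0, 0],
    [0, 0, 0, 0],
    [0, 0, 0, 0],
    [0, 0, 0, 0],
    [0, 0, 0, 0]
  ]
}}

```text
time: 7.7
tool_pos: [0.4316, 0.1093, 0.2106]
ee_rot: [-3.142, 0.0, 0.238]
wrist_force: [0.4, 0.0, -3.0]
grip_width: 0.23
```

```bash
python3 go.py .4297 .1096 .20 13.95; python3 - <<'E'
from h import *
s=snap('scene'); im=s['img'][...,::-1]; cv2.imwrite('pics/s3full.png',im)
b=cv2.resize(im[200:320,190:350],None,fx=5,fy=5,interpolation=cv2.INTER_CUBIC)
s=snap('top'); im=s['img'][...,::-1]; 
c=cv2.resize(im[165:315,200:400],None,fx=4,fy=4,interpolation=cv2.INTER_CUBIC)
cv2.imwrite('pics/s3.png',b);cv2.imwrite('pics/t3.png',c)
E
```

```text
now [0.4316 0.1093 0.2106] 13.66 F [ 0.4  0.  -3. ] T [-0.02  0.06 -0.  ] rp [-3.1416  0.    ]
roll -0.29 dxyz cm -0.17 -0.08 1.06
```

View pics/t3.png

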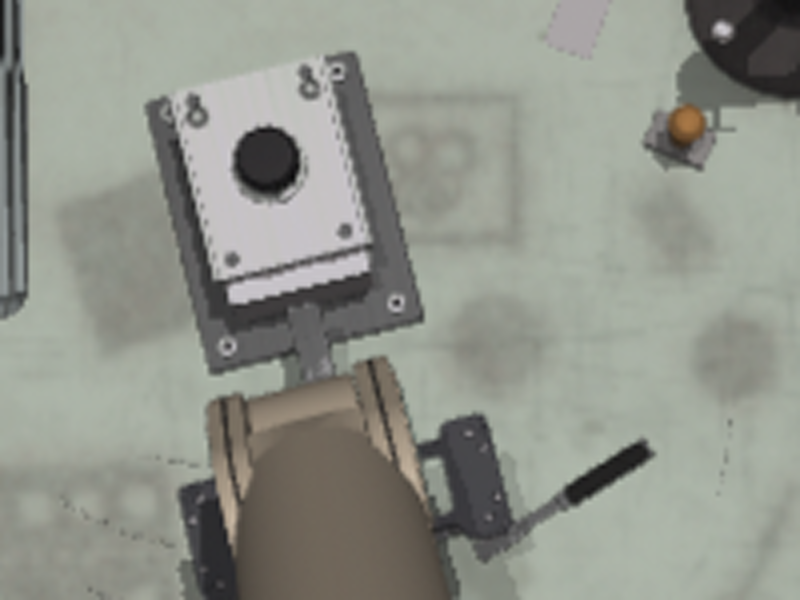

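View pics/s3.png

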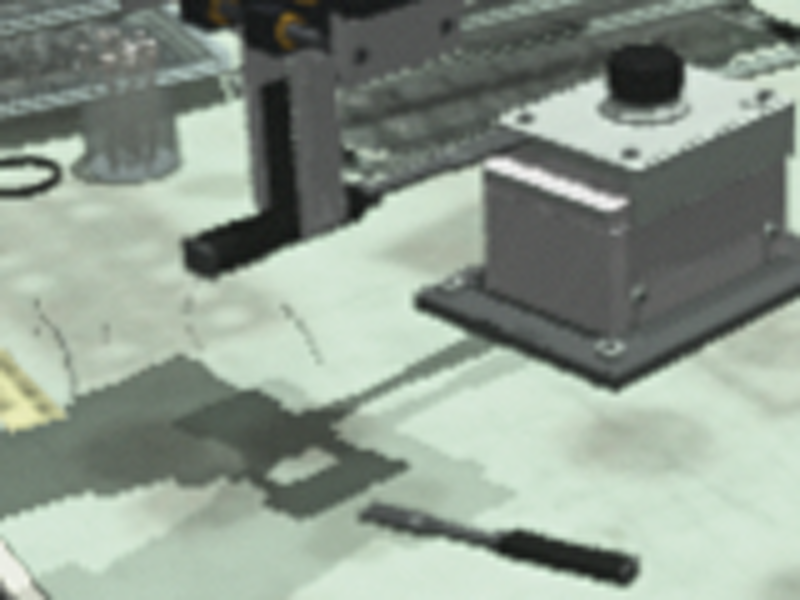

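The bar is held and points at the slot, with its blade tip at about (304,307) in the top crop. The stamp is undisturbed. Next I'll check the blade's height and slope from depth.

```bash
cat >> h.py <<'E'
YAW=np.radians(13.95); RJ=np.array([[np.cos(YAW),np.sin(YAW)],[-np.sin(YAW),np.cos(YAW)]]); J0=np.array([.6432,.1626])
def tojig(P): P=np.asarray(P,float); return np.concatenate([(P[...,:2]-J0)@RJ.T,P[...,2:]],-1)*1000
E
python3 - <<'E'
from h import *
s=load('top'); Q=tojig(cloud(s))
x,y,z=Q[...,0],Q[...,1],Q[...,2]
m=(z>100)&(z<150)&(x<-66)&(x>-140)&(abs(y)<15)
P=Q[m]; print(m.sum(),P.min(0),P.max(0))
for lo in range(-140,-65,8):
    k=(P[:,0]>=lo)&(P[:,0]<lo+8)
    if k.sum()>2: print(lo,k.sum(),np.median(P[k],0).round(1),np.ptp(P[k,1]).round(1))
m=(abs(y)<20)&(x<-51)&(x>-63)&(z>60)&(z<100);print('lip',np.median(Q[m],0))
m=(x>20)&(x<50)&(abs(y)<30)&(z>90);print('plate',np.median(Q[m],0))
E
```

```text
156 [-128.45717827   -9.70346813  110.92013111] [-79.35862866  10.08857169 128.19167949]
-132 13 [-126.2    1.   119.2] 17.9
-124 26 [-120.8   -0.5  117.4] 19.8
-116 29 [-112.     0.5  120.1] 19.8
-108 25 [-1.040e+02 -1.000e-01  1.201e+02] 18.4
-100 25 [-95.5   0.5 119.4] 19.2
-92 25 [-8.760e+01 -1.000e-01  1.192e+02] 18.6
-84 13 [-81.7   0.2 118.5] 18.0
lip [-57.89408068  -0.75828851  84.00356305]
plate [3.56517897e+01 3.18037310e-02 1.04188624e+02]
```

{"fn": "jog_arm", "kwargs": {
  "deltas": [
    [0, 0, 1, 0],
    [0, 0, 1.5, -0.2],
    [0, 0, 0.5, 0],
    [0, 0, 0, 0],
    [0, 0, 0, 0],
    [0.5, 0, 0, 0],
    [1, 0, 0, 0],
    [1, 0, 0, 0],
    [0.5, 0, 0, 0],
    [0, 0, 0, 0]
  ]
}}

```text
time: 8.63
tool_pos: [0.4625, 0.117, 0.1812]
ee_rot: [-3.142, -0.003, 0.242]
wrist_force: [0.4, 0.5, -3.0]
grip_width: 0.227
```

```bash
python3 go.py .4916 .1246 .1806 13.95
```

```text
now [0.4625 0.117  0.1812] 13.87 F [ 0.4  0.5 -3. ] T [-0.   -0.   -0.04] rp [-3.1415 -0.0032]
roll -0.08 dxyz cm 3.0 -0.04 0.06
```

{"fn": "jog_arm", "kwargs": {
  "deltas": [
    [0.4, 0, 0.05, 0],
    [0.5, 0, 0, 0],
    [0.6, 0, 0, 0],
    [0.6, 0, 0, 0],
    [0.5, 0, 0, 0],
    [0.3, 0, 0, 0],
    [0, 0, 0, 0],
    [0, 0, 0, 0],
    [0, 0, 0, 0],
    [0, 0, 0, 0]
  ]
}}

```text
time: 9.47
tool_pos: [0.4884, 0.1233, 0.18]
ee_rot: [3.142, 0.001, 0.242]
wrist_force: [-0.7, 0.0, -3.3]
grip_width: 0.232
```

```bash
python3 go.py .4916 .1246 .1806 13.95
```

```text
now [0.4884 0.1233 0.18  ] 13.87 F [-0.7  0.  -3.3] T [-0.02  0.06 -0.01] rp [3.1416e+00 6.0000e-04]
roll -0.08 dxyz cm 0.34 -0.05 -0.06
```

{"fn": "jog_arm", "kwargs": {
  "deltas": [
    [0, 0, 0.2, 0],
    [0, 0, 0.3, 0],
    [0, 0, 0.3, 0],
    [0.05, 0, 0.3, 0],
    [0.05, 0, 0.3, 0],
    [0.05, 0, 0.3, 0],
    [0.05, 0, 0.3, 0],
    [0, 0, 0, 0],
    [0, 0, 0, 0],
    [0, 0, 0, 0]
  ],
  "gripper": 0,
  "force": 55
}}

```text
time: 10.3
tool_pos: [0.4899, 0.1237, 0.1599]
ee_rot: [-3.142, 0.002, 0.242]
wrist_force: [-4.7, -1.0, 5.0]
grip_width: 0.226
```

```bash
python3 go.py .4884 .1233 .1800 13.95
```

```text
now [0.4899 0.1237 0.1599] 13.88 F [-4.7 -1.   5. ] T [-0.1   0.72  0.05] rp [-3.1416e+00  2.1000e-03]
roll -0.07 dxyz cm -0.16 0.01 -2.01
```

{"fn": "jog_arm", "kwargs": {
  "deltas": [
    [0.07, 0, 0.3, 0],
    [0.07, 0, 0.3, 0],
    [0.1, 0, 0.3, 0],
    [0.1, 0, 0.3, 0],
    [0.1, 0, 0.3, 0],
    [0, 0, 0, 0],
    [0, 0, 0, 0],
    [0, 0, 0, 0],
    [0, 0, 0, 0],
    [0, 0, 0, 0]
  ]
}}

```text
time: 11.13
tool_pos: [0.4942, 0.1248, 0.1446]
ee_rot: [3.142, 0.002, 0.242]
wrist_force: [-5.4, -0.4, 1.1]
grip_width: 0.228
```

```bash
python3 go.py .4884 .1233 .1800 13.95; python3 - <<'E'
from h import *
s=snap('top'); Q=tojig(cloud(s)); x,y,z=Q[...,0],Q[...,1],Q[...,2]
m=(z>95)&(z<130)&(x>-45)&(x<70)&(abs(y)<45)&~((abs(x-13)<30)&(abs(y)<30))
P=Q[m]; print(m.sum(),np.linalg.lstsq(np.c_[P[:,0]-76,np.ones(len(P))],P[:,2],rcond=None)[0])
E
```

```text
now [0.4942 0.1248 0.1446] 13.88 F [-5.4 -0.4  1.1] T [-0.12  0.78  0.02] rp [3.1415e+00 2.2000e-03]
roll -0.07 dxyz cm -0.6 0.0 -3.54
993 [-9.28676867e-02  1.03024142e+02]
```

The cover's front edge is up 11.7 mm. Continuing.

{"fn": "jog_arm", "kwargs": {
  "deltas": [
    [0.1, 0, 0.3, 0],
    [0.12, 0, 0.3, 0],
    [0.12, 0, 0.3, 0],
    [0.13, 0, 0.3, 0],
    [0.13, 0, 0.3, 0],
    [0, 0, 0, 0],
    [0, 0, 0, 0],
    [0, 0, 0, 0],
    [0, 0, 0, 0],
    [0, 0, 0, 0]
  ]
}}

```text
time: 12.02
tool_pos: [0.5007, 0.1263, 0.13]
ee_rot: [3.142, 0.0, 0.242]
wrist_force: [-4.9, -0.9, -0.8]
grip_width: 0.23
```

```bash
cat > tilt.py <<'E'
from h import *
s=snap('top'); Q=tojig(cloud(s)); x,y,z=Q[...,0],Q[...,1],Q[...,2]
m=(z>95)&(z<130)&(x>-45)&(x<70)&(abs(y)<45)&~((abs(x-13)<30)&(abs(y)<30))
P=Q[m]; print(m.sum(),np.linalg.lstsq(np.c_[P[:,0]-76,np.ones(len(P))],P[:,2],rcond=None)[0])
E
python3 go.py .4884 .1233 .1800 13.95; python3 tilt.py
```

```text
now [0.5007 0.1263 0.13  ] 13.87 F [-4.9 -0.9 -0.8] T [-0.19  0.73  0.01] rp [3.1415e+00 5.0000e-04]
roll -0.08 dxyz cm -1.26 -0.0 -5.0
981 [ -0.16875853 102.89038432]
```

The tilt is 0.167 rad, so it looks snapped. The bar slopes up toward its tip, so pulling it straight back frees it from both the lip and the cover.

{"fn": "jog_arm", "kwargs": {
  "deltas": [
    [-0.3, 0, 0, 0],
    [-0.6, 0, 0, 0],
    [-0.8, 0, -0.05, 0],
    [-0.8, 0, -0.05, 0],
    [-0.8, 0, -0.05, 0],
    [-0.8, 0, -0.05, 0],
    [-0.8, 0, -0.1, 0],
    [-0.6, 0, -0.1, 0],
    [0, 0, 0, 0],
    [0, 0, 0, 0]
  ]
}}

```text
time: 12.9
tool_pos: [0.4475, 0.1133, 0.1343]
ee_rot: [-3.142, -0.001, 0.242]
wrist_force: [-0.0, -0.2, -3.2]
grip_width: 0.232
```

```bash
python3 go.py .4884 .1233 .1800 13.95; python3 tilt.py
```

```text
now [0.4475 0.1133 0.1343] 13.87 F [-0.  -0.2 -3.2] T [ 0.02 -0.02  0.01] rp [-3.1416e+00 -6.0000e-04]
roll -0.08 dxyz cm 4.21 0.01 -4.57
975 [ -0.17216023 102.77117015]
```

The cover stays propped at 0.17 rad with the bar free. Returning the bar to its original spot.

{"fn": "jog_arm", "kwargs": {
  "deltas": [
    [-0.5, 0.5, -1, 0],
    [-0.8, 2, -1.5, 0],
    [-0.8, 3.2, -1.5, 0],
    [-0.8, 3.5, -1, 0],
    [-0.8, 3.5, 0, 0],
    [-0.8, 3.5, 0, 0],
    [-0.8, 3.5, 0, 0],
    [-0.8, 3.5, 0, 0],
    [-0.8, 3, 0, 0],
    [-0.5, 1.6, 0, 0]
  ]
}}

```text
time: 13.78
tool_pos: [0.4417, -0.1796, 0.1849]
ee_rot: [3.138, -0.001, 0.236]
wrist_force: [-0.1, 0.4, -3.2]
grip_width: 0.228
```

{"fn": "jog_arm", "kwargs": {
  "deltas": [
    [0, 0, 0, 4],
    [0, 0, 0, 6],
    [0, 0, 0, 6.5],
    [0, 0, 0, 7],
    [0, 0, 0, 6.5],
    [0, 0, 0, 5.5],
    [0, 0, 0, 2.7],
    [0, 0, 0, 0],
    [0, 0, 0, 0],
    [0, 0, 0, 0]
  ]
}}

```text
time: 14.62
tool_pos: [0.4423, -0.1745, 0.1844]
ee_rot: [-3.141, -0.0, -0.423]
wrist_force: [0.7, 0.5, -1.3]
grip_width: 0.227
```

```bash
python3 go.py .4426 -.1771 .1010 -24.35; python3 - <<'E'
from h import *
s=snap('scene'); im=s['img'][...,::-1]
cv2.imwrite('pics/s5.png',cv2.resize(im[150:390,180:500],None,fx=2.4,fy=2.4,interpolation=cv2.INTER_CUBIC))
E
```

```text
now [ 0.4423 -0.1745  0.1844] -24.26 F [ 0.7  0.5 -1.3] T [ 0.11 -0.    0.01] rp [-3.1415e+00 -3.0000e-04]
roll 0.09 dxyz cm 0.14 0.22 8.34
```

View pics/s5.png

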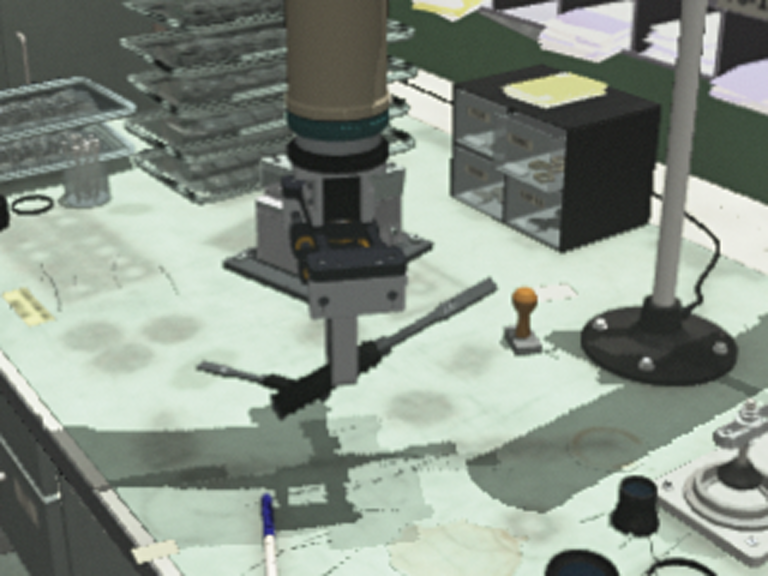

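The bar is held tip-up at about 30°, as expected. Lowering it, with a lighter grip near the mat so it pivots level.

{"fn": "jog_arm", "kwargs": {
  "deltas": [
    [0.1, 0.2, 0.8, 0],
    [0, 0, 1.2, 0],
    [0, 0, 1.2, 0],
    [0, 0, 0.8, 0],
    [0, 0, 0.4, 0],
    [0, 0, 0, 0],
    [0, 0, 0, 0],
    [0, 0, 0, 0],
    [0, 0, 0, 0],
    [0, 0, 0, 0]
  ]
}}

```text
time: 15.5
tool_pos: [0.4427, -0.1767, 0.1405]
ee_rot: [-3.141, -0.001, -0.425]
wrist_force: [0.3, 0.7, -2.3]
grip_width: 0.231
```

{"fn": "jog_arm", "kwargs": {
  "deltas": [
    [0, 0, 0, 0],
    [0, 0, 0.4, 0],
    [0, 0, 0.5, 0],
    [0, 0, 0.6, 0],
    [0, 0, 0.6, 0],
    [0, 0, 0.6, 0],
    [0, 0, 0.6, 0],
    [0, 0, 0.5, 0],
    [0, 0, 0, 0],
    [0, 0, 0, 0]
  ],
  "gripper": 0,
  "force": 12
}}

```text
time: 16.33
tool_pos: [0.4417, -0.1764, 0.1015]
ee_rot: [3.142, 0.002, -0.425]
wrist_force: [-0.6, -1.0, -2.1]
grip_width: 0.235
```

```bash
python3 go.py .4426 -.1771 .1010 -24.35
```

```text
now [ 0.4417 -0.1764  0.1015] -24.33 F [-0.6 -1.  -2.1] T [ 0.07  0.02 -0.01] rp [3.1415e+00 2.1000e-03]
roll 0.02 dxyz cm 0.11 0.03 0.05
```

{"fn": "jog_arm", "kwargs": {
  "deltas": [
    [0, 0, 0, 0],
    [0, 0, 0, 0],
    [0, 0, 0, 0],
    [0, 0, 0, 0],
    [0, 0, -0.5, 0],
    [0, 0, -1.5, 0],
    [0, 0, -3, 0],
    [0, 0, -4, 0],
    [0, 0, -4, 0],
    [0, 0, -2, 0]
  ],
  "gripper": 5
}}

```text
time: 17.17
tool_pos: [0.4434, -0.1772, 0.2564]
ee_rot: [-3.141, -0.006, -0.425]
wrist_force: [-0.7, -0.2, -0.2]
grip_width: 0.53
```

```bash
python3 tilt.py; python3 - <<'E'
from h import *
s=load('top'); Q=tojig(cloud(s)); x,y,z=Q[...,0],Q[...,1],Q[...,2]
m=(z>135)&(z<170)&(abs(x-18)<35)&(abs(y)<35);P=Q[m];print(m.sum(),P.mean(0),cv2.minAreaRect(P[:,:2].astype(np.float32)),np.percentile(P[:,2],[2,50,98]))
c=P.mean(0); print('world',RJ.T@c[:2]/1000+J0)
for q in((19,0),): w=RJ.T@np.array(q)/1000+J0; print(w)
C=cloud(s); zz=C[...,2]; 
import subprocess
E
python3 go.py .6617 .1672 .30 13.95
```

```text
974 [ -0.1729086  102.63799753]
215 [ 17.11025238  -0.28031548 144.01724876] ((17.876949310302734, -0.8635540008544922), (39.778831481933594, 39.79267120361328), 18.78615379333496) [136.43133588 143.83745183 151.5953496 ]
world [0.65987319 0.16645281]
[0.66163962 0.16718043]
now [ 0.4446 -0.1777  0.2584] -24.35 F [ 1.8 -0.8  1.2] T [ 0.01 -0.03  0.01] rp [-3.1403 -0.0103]
roll -38.3 dxyz cm 29.38 -28.24 -4.16
```

{"fn": "jog_arm", "kwargs": {
  "deltas": [
    [0, 0, -2, -4],
    [0, 0, -2.2, -6.5],
    [0, 0, 0, -7],
    [0, 0, 0, -7],
    [0, 0, 0, -7],
    [0, 0, 0, -6.5],
    [1.4, -1.4, 0, 0],
    [2.7, -2.6, 0, 0],
    [2.7, -2.6, 0, 0],
    [2.7, -2.6, 0, 0]
  ],
  "gripper": 7.5
}}

```text
time: 18.05
tool_pos: [0.5132, -0.0639, 0.2944]
ee_rot: [3.141, -0.0, 0.237]
wrist_force: [-0.1, 0.1, -0.6]
grip_width: 0.797
```

{"fn": "jog_arm", "kwargs": {
  "deltas": [
    [2.7, -2.6, 0, 0],
    [2.7, -2.6, 0, 0],
    [2.7, -2.6, 0, 0],
    [2.7, -2.6, 0, 0],
    [2.7, -2.6, 0, 0],
    [2.7, -2.6, 0, 0],
    [1.8, -1.7, 0, 0],
    [0.6, -0.6, 0, 0],
    [0, 0, 0, 0],
    [0, 0, 0, 0]
  ]
}}

```text
time: 18.88
tool_pos: [0.6507, 0.1518, 0.2937]
ee_rot: [3.14, 0.002, 0.238]
wrist_force: [-0.5, 0.1, 0.6]
grip_width: 0.8
```

```bash
python3 go.py .6587 .1665 .216 13.95
```

```text
now [0.6507 0.1518 0.2937] 13.65 F [-0.5  0.1  0.6] T [ 0.03 -0.   -0.01] rp [3.1403e+00 1.7000e-03]
roll -0.3 dxyz cm 1.13 -1.23 7.77
```

{"fn": "jog_arm", "kwargs": {
  "deltas": [
    [0.6, -0.7, 0, -0.3],
    [0.5, -0.5, 0, 0],
    [0, 0, 0, 0],
    [0, 0, 0, 0],
    [0, 0, 2, 0],
    [0, 0, 2, 0],
    [0, 0, 1, 0],
    [0, 0, 0, 0],
    [0, 0, 0, 0],
    [0, 0, 0, 0]
  ]
}}

```text
time: 19.72
tool_pos: [0.6598, 0.1673, 0.2452]
ee_rot: [3.142, -0.002, 0.244]
wrist_force: [-0.3, 0.3, -0.4]
grip_width: 0.798
```

```bash
python3 go.py .6587 .1665 .216 13.95
```

```text
now [0.6598 0.1673 0.2452] 13.96 F [-0.3  0.3 -0.4] T [-0.03  0.01  0.01] rp [ 3.1415e+00 -1.7000e-03]
roll 0.01 dxyz cm -0.13 0.05 2.92
```

{"fn": "jog_arm", "kwargs": {
  "deltas": [
    [-0.1, 0, 1, 0],
    [0, 0, 1, 0],
    [0, 0, 0.6, 0],
    [0, 0, 0.3, 0],
    [0, 0, 0, 0],
    [0, 0, 0, 0],
    [0, 0, 0, 0],
    [0, 0, 0, 0],
    [0, 0, 0, 0],
    [0, 0, 0, 0]
  ]
}}

```text
time: 20.55
tool_pos: [0.6584, 0.1672, 0.2154]
ee_rot: [3.142, -0.001, 0.244]
wrist_force: [0.4, -0.2, -0.5]
grip_width: 0.799
```

{"fn": "jog_arm", "kwargs": {
  "deltas": [
    [0, 0, 0, 0],
    [0, 0, 0, 0],
    [0, 0, 0, 0],
    [0, 0, 0, 0],
    [0, 0, 0, 0],
    [0, 0, 0, 0],
    [0, 0, 0, 0],
    [0, 0, 0, 0],
    [0, 0, 0, 0],
    [0, 0, 0, 0]
  ],
  "gripper": 0,
  "force": 30
}}

```text
time: 21.38
tool_pos: [0.6588, 0.1657, 0.2154]
ee_rot: [3.14, -0.001, 0.243]
wrist_force: [1.4, -4.8, 2.8]
grip_width: 0.416
```

```bash
python3 go.py .6587 .1665 .216 13.95; python3 tilt.py
```

```text
now [0.6588 0.1657 0.2154] 13.93 F [ 1.4 -4.8  2.8] T [-1.5  -0.32  0.01] rp [ 3.1396e+00 -7.0000e-04]
roll -0.02 dxyz cm 0.01 -0.08 -0.06
0 [0. 0.]
```

{"fn": "jog_arm", "kwargs": {
  "deltas": [
    [0, 0.1, 0, 0],
    [0, 0.05, -0.2, 0],
    [0, 0, -0.4, 0],
    [0, 0, -0.5, 0],
    [0, 0, -0.6, 0],
    [0, 0, -0.6, 0],
    [0, 0, -0.6, 0],
    [0, 0, -0.6, 0],
    [0, 0, -0.5, 0],
    [0, 0, 0, 0]
  ]
}}

```text
time: 22.27
tool_pos: [0.6591, 0.1665, 0.2568]
ee_rot: [-3.141, -0.003, 0.244]
wrist_force: [0.8, -0.3, -5.9]
grip_width: 0.413
```

```bash
python3 go.py .6587 .1665 .216 13.95; python3 - <<'E'
from h import *
s=snap('scene'); im=s['img'][...,::-1]
cv2.imwrite('pics/s6.png',cv2.resize(im[130:310,180:420],None,fx=3,fy=3,interpolation=cv2.INTER_CUBIC))
E
```

```text
now [0.6591 0.1665 0.2568] 14.0 F [ 0.8 -0.3 -5.9] T [-0.   -0.04 -0.04] rp [-3.1409e+00 -2.7000e-03]
roll 0.05 dxyz cm -0.04 -0.01 4.08
```

View pics/s6.png

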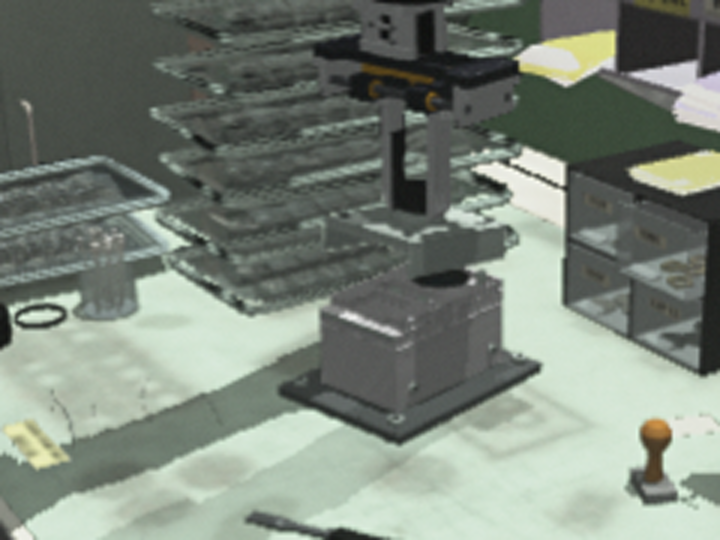

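The cover is off and hanging in the gripper, slightly tilted, and the jig top is bare with the black barrel visible. Lifting higher, then carrying it to the clear mat on the left.

{"fn": "jog_arm", "kwargs": {
  "deltas": [
    [0, 0, -1, 0],
    [0, 0, -1.5, 0],
    [-0.6, -0.8, -1, 0],
    [-1.4, -1.8, 0, 0],
    [-1.9, -2.5, 0, 0],
    [-2.1, -2.7, 0, 0],
    [-2.1, -2.7, 0, 0],
    [-2.1, -2.7, 0, 0],
    [-2.1, -2.7, 0, 2],
    [-1.9, -2.5, 0, 4]
  ]
}}

```text
time: 23.15
tool_pos: [0.4743, 0.3123, 0.2908]
ee_rot: [-3.14, 0.001, 0.138]
wrist_force: [0.6, 0.4, -5.0]
grip_width: 0.413
```

{"fn": "jog_arm", "kwargs": {
  "deltas": [
    [-1.4, -1.8, 0, 4],
    [-0.8, -1, 0, 3],
    [-0.4, -0.5, 0, 1],
    [0, 0, 0, 0],
    [0, 0, 0, 0],
    [0, 0, 0, 0],
    [0, 0, 0, 0],
    [0, 0, 0, 0],
    [0, 0, 0, 0],
    [0, 0, 0, 0]
  ]
}}

```text
time: 23.98
tool_pos: [0.4483, 0.3406, 0.29]
ee_rot: [3.142, -0.0, -0.001]
wrist_force: [-0.6, 0.4, -4.9]
grip_width: 0.413
```

```bash
python3 go.py .44 .34 .16 0; python3 - <<'E'
from h import *
s=snap('scene'); im=s['img'][...,::-1]
cv2.imwrite('pics/s7.png',cv2.resize(im[130:310,100:340],None,fx=3,fy=3,interpolation=cv2.INTER_CUBIC))
E
```

```text
now [0.4483 0.3406 0.29  ] -0.08 F [-0.6  0.4 -4.9] T [0.   0.03 0.  ] rp [ 3.1415 -0.    ]
roll -0.08 dxyz cm -0.83 0.06 13.0
```

View pics/s7.png

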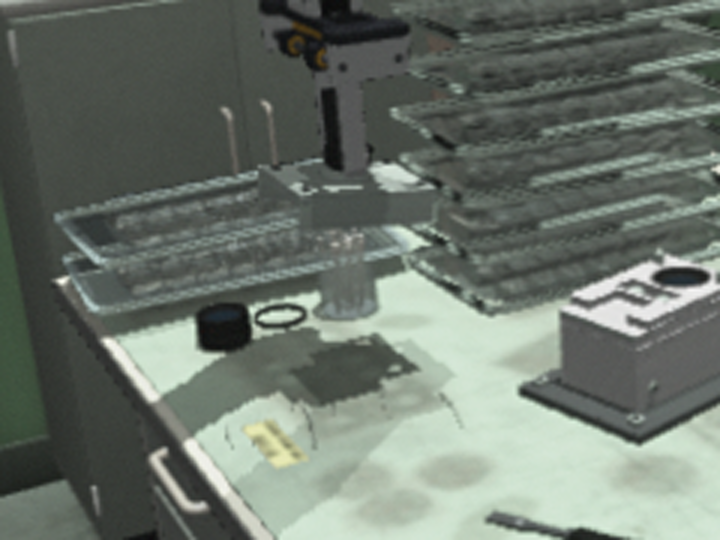

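{"fn": "jog_arm", "kwargs": {
  "deltas": [
    [-0.4, 0, 1, 0],
    [-0.4, 0, 2, 0],
    [0, 0, 2.5, 0],
    [0, 0, 2.5, 0],
    [0, 0, 2, 0],
    [0, 0, 1.5, 0],
    [0, 0, 0.8, 0],
    [0, 0, 0.4, 0],
    [0, 0, 0, 0],
    [0, 0, 0, 0]
  ]
}}

```text
time: 24.87
tool_pos: [0.4405, 0.3414, 0.1637]
ee_rot: [-3.141, -0.001, -0.001]
wrist_force: [0.1, 0.2, -4.1]
grip_width: 0.418
```

{"fn": "jog_arm", "kwargs": {
  "deltas": [
    [0, 0, 0, 0],
    [0, 0, 0.2, 0],
    [0, 0, 0.3, 0],
    [0, 0, 0.3, 0],
    [0, 0, 0.3, 0],
    [0, 0, 0.2, 0],
    [0, 0, 0.2, 0],
    [0, 0, 0, 0],
    [0, 0, 0, 0],
    [0, 0, 0, 0]
  ],
  "gripper": 0,
  "force": 15
}}

```text
time: 25.7
tool_pos: [0.44, 0.3411, 0.1481]
ee_rot: [-3.142, -0.0, -0.0]
wrist_force: [0.1, -0.3, -4.9]
grip_width: 0.423
```

```bash
python3 go.py .44 .34 .135 0
```

```text
now [0.44   0.3411 0.1481] -0.03 F [ 0.1 -0.3 -4.9] T [-0.01 -0.    0.02] rp [-3.1416e+00 -1.0000e-04]
roll -0.03 dxyz cm 0.0 0.11 1.31
```

{"fn": "jog_arm", "kwargs": {
  "deltas": [
    [0, 0, 0.2, 0],
    [0, 0, 0.2, 0],
    [0, 0, 0.2, 0],
    [0, 0, 0.2, 0],
    [0, 0, 0.2, 0],
    [0, 0, 0.2, 0],
    [0, 0, 0, 0],
    [0, 0, 0, 0],
    [0, 0, 0, 0],
    [0, 0, 0, 0]
  ]
}}

```text
time: 26.53
tool_pos: [0.4402, 0.3411, 0.1361]
ee_rot: [-3.141, -0.001, -0.001]
wrist_force: [-1.3, -0.2, -3.2]
grip_width: 0.42
```

```bash
python3 go.py .44 .34 .135 0;python3 - <<'E'
from h import *
s=snap('scene'); C=cloud(s); x,y,z=C[...,0],C[...,1],C[...,2]
m=(abs(x-.44)<.055)&(abs(y-.341)<.045)&(z>.02)&(z<.06);P=C[m];
A=np.c_[P[:,0]-.44,P[:,1]-.341,np.ones(len(P))]
k=abs(P[:,2]-np.median(P[:,2]))<.012
print(k.sum(),np.linalg.lstsq(A[k],P[k,2],rcond=None)[0])
E
```

```text
now [0.4402 0.3411 0.1361] -0.04 F [-1.3 -0.2 -3.2] T [0.07 0.27 0.04] rp [-3.1414e+00 -5.0000e-04]
roll -0.04 dxyz cm -0.02 0.11 0.11
444 [-0.02214661 -0.00556402  0.03409833]
```

{"fn": "jog_arm", "kwargs": {
  "deltas": [
    [0, 0, 0.1, 0],
    [0, 0, 0.1, 0],
    [0, 0, 0, 0],
    [0, 0, 0, 0],
    [0, 0, 0, 0],
    [0, 0, 0, 0],
    [0, 0, 0, 0],
    [0, 0, 0, 0],
    [0, 0, 0, 0],
    [0, 0, 0, 0]
  ]
}}

```text
time: 27.42
tool_pos: [0.44, 0.3411, 0.1348]
ee_rot: [-3.141, -0.0, -0.001]
wrist_force: [-3.2, -0.5, 5.9]
grip_width: 0.417
```

{"fn": "jog_arm", "kwargs": {
  "deltas": [
    [0, 0, 0, 0],
    [0, 0, 0, 0],
    [0, 0, 0, 0],
    [0, 0, 0, 0],
    [0, 0, 0, 0],
    [0, 0, -1, 0],
    [0, 0, -2, 0],
    [0, 0, -3, 0],
    [0, 0, -4, 0],
    [0, 0, -4, 0]
  ],
  "gripper": 7
}}

```text
time: 28.25
tool_pos: [0.4394, 0.3406, 0.2757]
ee_rot: [3.141, 0.001, -0.001]
wrist_force: [0.8, 1.3, -0.4]
grip_width: 0.74
```

{"fn": "jog_arm", "kwargs": {
  "deltas": [
    [0, 1, -2, 0],
    [0, 3, 0, 0],
    [0, 4, 0, 0],
    [0, 4, 0, 0],
    [0, 4, 0, 0],
    [0, 4, 0, 0],
    [0, 4, 0, 0],
    [0, 3, 0, 0],
    [0, 1, 0, 0],
    [0, 0, 0, 0]
  ]
}}

```text
time: 29.08
tool_pos: [0.4398, 0.0583, 0.2948]
ee_rot: [3.141, -0.001, -0.006]
wrist_force: [-0.7, -0.6, 0.6]
grip_width: 0.746
```

```bash
python3 - <<'E'
from h import *
s=snap('top'); C=cloud(s); x,y,z=C[...,0],C[...,1],C[...,2]
m=(abs(x-.44)<.09)&(abs(y-.341)<.09)&(z>.022)&(z<.045);P=C[m];
print(m.sum(),cv2.minAreaRect(P[:,:2].astype(np.float32)*1000),np.linalg.lstsq(np.c_[P[:,0]-.44,P[:,1]-.341,np.ones(len(P))],P[:,2],rcond=None)[0])
cv2.imwrite('pics/t8.png',s['img'][100:400,100:500,::-1].repeat(2,0).repeat(2,1))
E
```

```text
1664 ((441.282958984375, 341.42669677734375), (125.0554428100586, 104.14098358154297), 0.1614455282688141) [-0.00211938 -0.00243844  0.03219403]
```

View pics/t8.png

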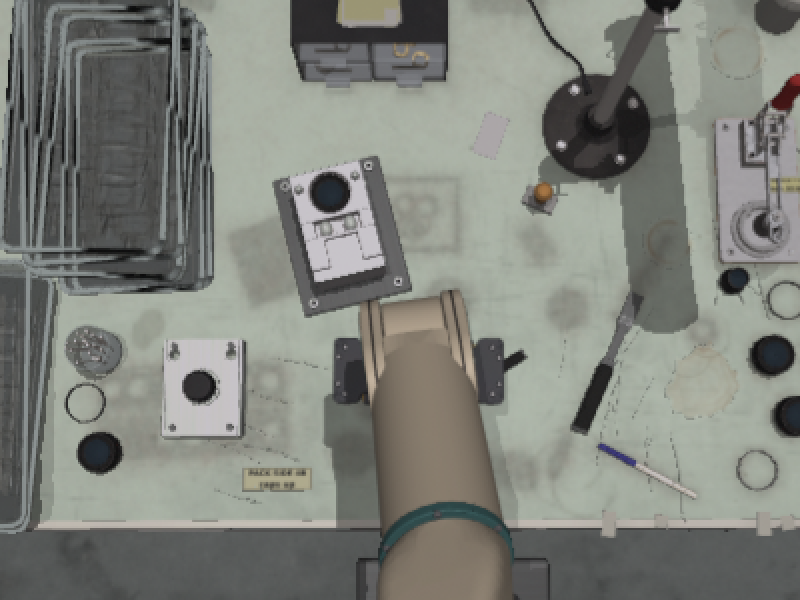

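The cover lies level on the mat at (203,388) with its top at 32 mm. The bar is back on the mat from about (580,430) to (637,295). The stamp (541,195), jar (93,352) and loupe (735,280) are where they stood.

```bash
python3 -c "
from station import robot
print(robot.get_state()['joint_vel'].round(3)); print(robot.job_done())"
```

```text
[-0.044  0.013 -0.034 -0.015 -0.006 -0.005 -0.008]
the job is handed in; nothing more can be done
None
```

The job is done and handed in at about 29 s of the 64 s allowed. I pried the cover up with the larger bar until it snapped out of its catch, then laid the bar back on the mat where it came from. Then I lifted the cover off by its knob and set it down on the clear mat to the left of the jig.

- **Release:** the cover stayed propped at about 0.17 rad after the bar was pulled out, close to the expected 0.16.
- **Cover:** it lies level, knob up, with its top at 32 mm and a slope of about 0.003 rad or less. It is centred at about (0.441, 0.341) m, clear of the jig.
- **Bar and bystanders:** in the final top picture the bar lies on the mat, and the stamp, swab jar and loupe look unmoved. I checked these by eye and did not measure them again.
- **First descent missed:** it landed about 1.7 cm off, so a fingertip briefly pressed the bar's handle with about 11 N. I corrected it before gripping, and the bar had not moved visibly.
- **Knob position:** the propped knob measured about 3 mm nearer the front than I had calculated. I used the measured position, and the grip held.

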